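# Free the rivet tray wedged crooked in its crate

## Robot

A 6-joint arm with a two-finger parallel gripper is mounted at the origin on the work surface. World frame = base frame: x ahead of the robot, y to its left, z up, the work surface at z = 0. Lengths are in m, angles in rad, forces in N, time in s.
With the tool pointing down it reaches from about 0.3 to 0.75 m from the base axis. Payload 8.5 kg.
Tool frame: the origin (TCP) lies midway between the tips of the shut fingers; the grasp point (between the pads) lies 19 mm behind it (r.tcp_to_grasp is the distance from the TCP to the grasp point, in m); z points along the fingers, y is the line along which they close (so a half turn about z gives the same grasp; the last joint's range is limited). The gripper opens to 88 mm and grips with 3 to 60 N. Pads are 18 mm wide; open, the fingers measure 123 mm over their backs; the gripper's body (75 mm by 187 mm) begins 45 mm behind the grasp point.
Start: joints at [0.994, 0.381, 1.297, -0, 1.464, -0.215], TCP at [0.195, 0.514, 0.211] pointing down, gripper open.
Joint ranges: [-3.11, 3.11], [-0.89, 2.33], [0.22, 2.48], [-1.42, 4.56], [0.17, 2.85], [-2.88, 2.88]. Speed limits (rad/s): [2.39, 2.39, 3.14, 3.14, 3.14, 3.14].

## Interface

Orientations are given as a 3x3 rotation matrix whose columns are the frame's x, y, z axes.
In Python, from workcell import monitor, optics, close_job, r gives the robot as it stands. The module is installed in compiled form; this text tells all that it offers.
- The arm moves only by the tool send_rows, never from a script. Its argument "steps" is a list of rows, each a list of 7 numbers: the shift along the tool's x, y, z in cm, then the turn, a rotation vector about the tool's x, y, z in rad, then the opening, from -1 (shut) to 1 (fully open), so that 0 is half open. In form: [[dx, dy, dz, wx, wy, wz, grip], ...]. A call has 1 to 8 rows; each row shifts and turns the commanded pose from where the row before left it, along the tool's axes as they then stand; what a row does not reach is not made up. A row lasts 1/12 s, in which the tool goes at most 41.7 mm and 7.16 degrees, less where a joint would pass 70% of its speed; a pose out of reach is approached as far as the arm can. A call is refused whole if a number of a shift passes 4.17 or a number of a turn 0.125, either way. A call with a gripper value outside its range is refused whole. The fingers move at their own pace and stop on an object; "squeeze" is the grip in N (left out, the last holds). Time passes only in rows, so rows that do not move let the fingers close. It gives the time, the measured TCP pose, the force, the opening and the grip force at its end, in the units of the state.
- monitor.sense(): the state, without advancing time (a new reading comes with each control period).
- optics.get_image(name): name is "side" or "top" or "wrist"; returns a dict with "color" (384x512x3 uint8, red, green, blue), "vertical_fov" (degrees; the focal length in pixels is half the picture's height over the tangent of half this angle, whatever the lens; pixels are square), "cx", "cy" (the principal point, pixels), "R" (3x3) and "t" (3): a world point X has camera coordinates R X + t. Camera axes: x right, y down, z forward; pixel columns grow to the right and rows downward; lengths in m; the calibration is good to about 2 mm. A picture is of the moment at which its call begins. There is no depth.
- close_job(): hands the job in; it is judged then, once.
The state is a dict: "clock": time; "qpos": joint angles; "qvel": joint speeds; "joint_torque": joint torques, N m; "tcp_pos": TCP position; "eef_rot": TCP orientation; "contact_force": force on the tool from outside, world axes, zero at the start; "moment": the same for the moment, N m; "grip_width": opening from 0.0 (shut) to 1.0 (fully open); "finger_force": force on a finger pad.
Only numpy, scipy, OpenCV 4.12 (cv2) and the standard library are available. Lean on these libraries where they do the work, as an engineer would, in place of code of your own. Each camera call takes 0.05 s, during which the arm holds its last target. There are 200 camera calls.

## Task

The rivet tray has gone into the yellow crate crooked and is wedged corner to corner, one end standing up over the rim. Press the end that stands up down until the tray lies level on the crate's floor, then take it by its handle, lift it straight out without lifting or dragging the crate along, and set it down gently and upright in the middle of the green mat. Leave the rest of the bench as it is.

Things in the scene. Friction and masses are not known exactly. Their poses are not given: they have to be found in the camera images.
- tray: Grey open tray, 200 mm long (x), 128 wide (y), walls 75 high, 0.75 kg. Origin: centre of its underside, z up. Black handle bar along the middle, flush red lid at the +x end, heavy steel punch block at the -x end: the centre of mass is at x = -45 mm. It starts wedged lengthwise in the crate, tilted 0.24 rad, red-lid end high (25 mm over the rim), low end 6 to 16 mm over the crate's floor.
- tray_lid (a point): Middle of the red lid's top (30 mm along x, 120 along y), at x = 81, z = 75 mm in the tray's frame: the place to push; 80 mm over the bench once the tray is level on the crate's floor. A push down of 2 to 6 N moves it, and friction holds it wherever the push stops: push right down. Pulled up as it is, the tray takes the crate along.
- tray_handle (a point): Centre of the black handle bar, at x = 0, z = 114 mm in the tray's frame. The bar is 122 mm long (along the tray's x), 18 wide, 18 high; its two posts, 12 mm long, stand under it at x = -55 and +55 mm. With the tray level on the crate's floor it is 119 mm over the bench, just over the rim.
- tray_punches (a point): Middle of the row of six upright steel punches in the dark steel block, at x = -79, z = 89 mm in the tray's frame (tops 83 to 89 mm). This end is low at the start.
- crate: Loose yellow crate, 1.2 kg, any heading. Origin: centre of its underside, z up, x along its length. Outside 222 x 152 mm, 108 high (238 x 168 over the rim bead); inside 212 (x) x 142 (y), floor 5 thick. At both ends the rim is rolled in 2.5 mm (sloping below), leaving 207 mm: a level tray centred in the crate has 3.5 mm at each end; close to an end wall it can catch under the rim.
- mat: Green cutting mat with a pale grid, fixed to the bench, 300 mm (x) by 240 mm (y), 3 mm thick, empty. Origin: centre of its underside. Sometimes left, sometimes right of the crate.
- sandal_left: Brown slide sandal, 250 mm long (x), 90 mm wide, 62 mm high. Origin: under its middle. Bystander.
- sandal_right: The other brown sandal, same size. Bystander.
- hammer: Hammer, 260 mm long, lying along its x. Bystander.
- awl: Awl with a plastic handle, 160 mm long, lying along its x. Bystander.
- glue_jar: Orange glue jar with a white cap, 72 mm in diameter, 95 mm high. Origin: under its centre. Bystander.
- spool: Blue thread spool standing between the crate and the mat, 38 mm in diameter, 52 mm high. Origin: under its centre. Bystander.
- sole_die: Steel cutting die in the outline of a sole, 210 mm by 80 mm, 32 mm high. Origin: under its centre. Bystander.

How it is judged:
By the outcome, as a careful person would: the job done as asked, in the order asked, and still so for the second after the job is handed in, with the robot touching nothing.
It also fails if it takes over 62 s, if anything falls off the work surface, if the arm or the gripper's body presses on something with over 40 N, if the wrist force passes 120 N, or if a joint passes its speed limit or range.

## Working session

There is one attempt and no reset: what is moved stays moved. The work goes in short steps, Python scripts to look and compute and a tool call to move; the robot and the scene stay as the last step left them, time stands still between calls to the robot, and variables do not carry over. Pictures are saved under pics/ and viewed, at most 10 in all, crops included, and the job is handed in when it is done.

Besides the shell and the picture viewer there is one more tool, called after "Call:" as a command line: name --pt "numbers of a row" for each row, then --argument value for the rest. send_rows: Moves the arm, as the interface text tells. Its arguments: {"type":"object","properties":{"steps":{"type":"array"},"squeeze":{"type":"number"}},"required":["steps"]}

```bash
mkdir -p pics
cat > h.py <<'E'
import numpy as np,cv2
from workcell import monitor,optics,close_job,r
def img(n,save=None):
    d=optics.get_image(n)
    if save: cv2.imwrite('pics/'+save,d['color'][:,:,::-1])
    return d
def f(d): return d['color'].shape[0]/2/np.tan(np.radians(d['vertical_fov'])/2)
def ray(d,u,v):
    R=np.array(d['R']);t=np.array(d['t']);F=f(d)
    return -R.T@t, R.T@np.array([(u-d['cx'])/F,(v-d['cy'])/F,1])
def onz(d,u,v,z):
    o,w=ray(d,u,v); return o+w*(z-o[2])/w[2]
def proj(d,X):
    c=np.array(d['R'])@X+np.array(d['t']);F=f(d); return np.array([d['cx']+F*c[0]/c[2],d['cy']+F*c[1]/c[2]])
E
python3 - <<'E'
from h import *
ims=[]
for n in ['top','side']:
    d=img(n,n+'0.png'); print(n,d['vertical_fov'],d['cx'],d['cy'],np.round(d['R'],3).tolist(),np.round(d['t'],3))
    print(-np.array(d['R']).T@d['t'])
s=monitor.sense();print(s['clock'],s['tcp_pos'],np.round(s['eef_rot'],3),s['contact_force'],s['grip_width'])
E
```

```text
top 44.58837695766326 251.3383121381624 191.92809293210294 [[0.024, -1.0, -0.012], [-0.997, -0.023, -0.076], [0.076, 0.014, -0.997]] [-0.017  0.593  1.52 ]
[ 0.47623154 -0.02453488  1.56008853]
side 47.34858929855721 256.42678347397305 202.07677086959802 [[0.929, -0.369, 0.017], [-0.187, -0.511, -0.839], [0.319, 0.776, -0.544]] [-0.555  0.206  1.325]
[ 0.13208883 -1.12847133  0.90216585]
0.1 [0.19454054 0.51415848 0.21051513] [[-0.935  0.354 -0.001]
 [ 0.354  0.935 -0.001]
 [ 0.    -0.001 -1.   ]] [ 0.44171837 -0.23449409 -0.10747809] 1.0016940656689088
```

View pics/top0.png

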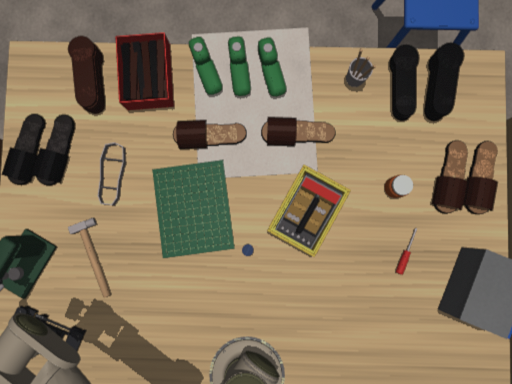

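View pics/side0.png

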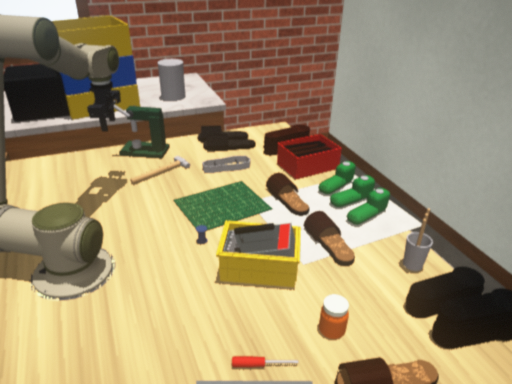

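The top view shows the crate at about (309,210), the red lid up-right at (320,192), the punches at (297,237), the mat at (194,209) and the spool at (248,250). The side view agrees. Next I measure them.

```bash
cat > m.py <<'E'
from h import *
def mask(d,lo,hi,box,rng=None):
    h=cv2.cvtColor(d['color'],cv2.COLOR_RGB2HSV);m=cv2.inRange(h,np.array(lo),np.array(hi))
    k=np.zeros_like(m);x0,y0,x1,y1=box;k[y0:y1,x0:x1]=255;return m&k
def big(m):
    c,_=cv2.findContours(m,cv2.RETR_EXTERNAL,cv2.CHAIN_APPROX_NONE);return max(c,key=cv2.contourArea)
def rect(d,c,z):
    P=np.array([onz(d,*p[0],z)[:2] for p in c]);(cx,cy),(w,h),a=cv2.minAreaRect((P*1000).astype(np.float32))
    a=np.radians(a)
    if w<h: w,h,a=h,w,a+np.pi/2
    return np.round([cx,cy,w,h,a],3)
E
python3 - <<'E'
from m import *
d=img('top')
for n,lo,hi,box,z in [('crate',(22,120,90),(34,255,255),(255,150,365,270),.108),('lid',(0,170,120),(6,255,255),(255,150,365,270),.128),('mat',(60,60,40),(95,255,200),(140,150,240,265),.003),('spool',(100,90,30),(125,255,255),(238,240,262,262),.052)]:
    m=mask(d,lo,hi,box);c=big(m);print(n,rect(d,c,z),cv2.contourArea(c))
s=img('side')
m=mask(s,(0,170,120),(6,255,255),(210,200,310,290));c=big(m);print('side lid',cv2.boundingRect(c))
mo=cv2.moments(c);us=(mo['m10']/mo['m00'],mo['m01']/mo['m00'])
c=big(mask(d,(0,170,120),(6,255,255),(255,150,365,270)));mo=cv2.moments(c);ut=(mo['m10']/mo['m00'],mo['m01']/mo['m00'])
A=[];b=[]
for dd,u in((s,us),(d,ut)):
    o,w=ray(dd,*u);w/=np.linalg.norm(w);M=np.eye(3)-np.outer(w,w);A.append(M);b.append(M@o)
X=np.linalg.lstsq(np.vstack(A),np.hstack(b),rcond=None)[0];print('lid3d',X,us,ut)
big_=cv2.resize(d['color'][150:270,230:370],None,fx=5,fy=5,interpolation=cv2.INTER_CUBIC);cv2.imwrite('pics/c0.png',big_[:,:,::-1])
E
```

```text
crate [ 534.725 -182.27   238.652  167.333    2.655] 4031.5
lid [ 594.432 -215.558  115.315   27.757    1.089] 300.5
mat [5.35710e+02 1.91855e+02 2.95287e+02 2.36294e+02 1.59000e-01] 6095.5
spool [406.289   4.649  28.813  28.619   1.595] 65.0
side lid (278, 225, 11, 24)
lid3d [ 0.59414602 -0.21596595  0.12445131] (283.1996386630533, 236.3423667570009) (320.42484747642817, 190.59789240155297)
```

View pics/c0.png

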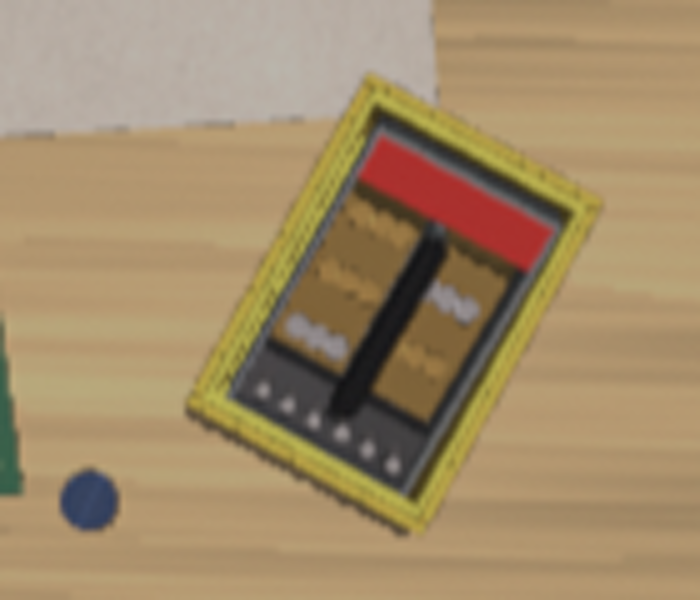

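```bash
cat > go.py <<'E'
import sys
from h import *
# go.py x y z heading : remaining in tool axes (cm), after the turn
x,y,z,hd=map(float,sys.argv[1:5]);s=monitor.sense();R=np.array(s['eef_rot'])
a=np.arctan2(R[1,0],R[0,0]);dh=(hd-a+np.pi)%(2*np.pi)-np.pi
c,sn=np.cos(hd),np.sin(hd);T=np.array([[c,sn,0],[sn,-c,0],[0,0,-1]])
D=np.array([x,y,z])-s['tcp_pos']
print('t',s['clock'],'pos',np.round(s['tcp_pos'],4),'shift cm',np.round(T.T@D*100,2),'wz',round(-dh,3),'tilt',np.round(R[2,:2],3),'F',np.round(s['contact_force'],1),'w',round(s['grip_width'],3),'ff',s['finger_force'])
E
python3 go.py .6005 -.2183 .205 2.655
```

```text
t 0.2 pos [0.1946 0.5142 0.2107] shift cm [-70.14 -45.77   0.57] wz 0.125 tilt [ 0.    -0.001] F [-0.4  0.1  0.1] w 1.0 ff 0.0
```

Call:
send_rows --pt "0 0 0 0 0 0.124 -1" --pt "-2.9 -1.9 0 0 0 0 -1" --pt "-2.9 -1.9 0 0 0 0 -1" --pt "-2.9 -1.9 0 0 0 0 -1" --pt "-2.9 -1.9 0 0 0 0 -1" --pt "-2.9 -1.9 0 0 0 0 -1" --pt "-2.9 -1.9 0 0 0 0 -1" --pt "-2.9 -1.9 0 0 0 0 -1" --squeeze 20

```text
clock: 0.87
tcp_pos: [0.3124, 0.3004, 0.211]
eef_rot: [[-0.884, 0.467, 0.0], [0.467, 0.884, -0.0], [-0.0, -0.0, -1.0]]
contact_force: [1.2, -0.3, -1.4]
grip_width: 0.423
finger_force: 0.0
```

Call:
send_rows --pt "-2.9 -1.9 0 0 0 0 -1" --pt "-2.9 -1.9 0 0 0 0 -1" --pt "-2.9 -1.9 0 0 0 0 -1" --pt "-2.9 -1.9 0 0 0 0 -1" --pt "-2.9 -1.9 0 0 0 0 -1" --pt "-2.9 -1.9 0 0 0 0 -1" --pt "-2.9 -1.9 0 0 0 0 -1" --pt "-2.9 -1.9 0 0 0 0 -1"

```text
clock: 1.53
tcp_pos: [0.4467, 0.0575, 0.2111]
eef_rot: [[-0.884, 0.467, 0.0], [0.467, 0.884, 0.0], [-0.0, 0.0, -1.0]]
contact_force: [1.0, 0.5, -0.1]
grip_width: 0.007
finger_force: 0.0
```

Call:
send_rows --pt "-2.9 -1.9 0 0 0 0 -1" --pt "-2.9 -1.9 0 0 0 0 -1" --pt "-2.9 -1.9 0 0 0 0 -1" --pt "-2.9 -1.9 0 0 0 0 -1" --pt "-2.9 -1.9 0 0 0 0 -1" --pt "-2.9 -1.9 0 0 0 0 -1" --pt "-2.9 -1.9 0 0 0 0 -1" --pt "0 0 0 0 0 0 -1"

```text
clock: 2.2
tcp_pos: [0.5654, -0.1581, 0.2097]
eef_rot: [[-0.882, 0.47, -0.0], [0.47, 0.882, -0.001], [-0.0, -0.001, -1.0]]
contact_force: [0.1, -0.1, -0.4]
grip_width: 0.005
finger_force: 0.0
```

```bash
python3 go.py .6005 -.2183 .15 2.655
```

```text
t 2.2 pos [ 0.5654 -0.1581  0.2097] shift cm [-5.92 -3.68  5.97] wz -0.003 tilt [-0.    -0.001] F [ 0.1 -0.1 -0.4] w 0.005 ff 0.0
```

Call:
send_rows --pt "-2.9 -1.8 0 0 0 0 -1" --pt "-2.9 -1.8 0 0 0 0 -1" --pt "0 0 2 0 0 0 -1" --pt "0 0 2 0 0 0 -1" --pt "0 0 1.5 0 0 0 -1" --pt "0 0 0 0 0 0 -1"

```text
clock: 2.7
tcp_pos: [0.5968, -0.2111, 0.1526]
eef_rot: [[-0.884, 0.467, -0.006], [0.467, 0.884, 0.003], [0.007, 0.0, -1.0]]
contact_force: [-0.3, 0.1, -1.5]
grip_width: 0.007
finger_force: 0.0
```

```bash
python3 go.py .6005 -.2183 .08 2.655
```

```text
t 2.7 pos [ 0.5968 -0.2111  0.1526] shift cm [-0.67 -0.46  7.26] wz 0.001 tilt [0.007 0.   ] F [-0.3  0.1 -1.5] w 0.007 ff 0.0
```

Call:
send_rows --pt "0 0 0.5 0 0 0 -1" --pt "0 0 0.5 0 0 0 -1" --pt "0 0 0.5 0 0 0 -1" --pt "0 0 0.5 0 0 0 -1" --pt "0 0 0.5 0 0 0 -1" --pt "0 0 0 0 0 0 -1"

```text
clock: 3.2
tcp_pos: [0.5978, -0.2119, 0.1301]
eef_rot: [[-0.884, 0.467, -0.001], [0.467, 0.884, 0.001], [0.001, 0.0, -1.0]]
contact_force: [-0.3, -0.8, -0.1]
grip_width: 0.003
finger_force: 0.0
```

```bash
python3 go.py .6005 -.2183 .08 2.655
```

```text
t 3.2 pos [ 0.5978 -0.2119  0.1301] shift cm [-0.54 -0.44  5.01] wz 0.001 tilt [0.001 0.   ] F [-0.3 -0.8 -0.1] w 0.003 ff 0.0
```

Call:
send_rows --pt "-0.5 -0.4 0 0 0 0 -1" --pt "0 0 0.4 0 0 0 -1" --pt "0 0 0.4 0 0 0 -1" --pt "0 0 0.4 0 0 0 -1" --pt "0 0 0.4 0 0 0 -1" --pt "0 0 0.4 0 0 0 -1" --pt "0 0 0 0 0 0 -1"

```text
clock: 3.78
tcp_pos: [0.6004, -0.2177, 0.11]
eef_rot: [[-0.884, 0.467, -0.001], [0.467, 0.884, 0.001], [0.002, 0.0, -1.0]]
contact_force: [0.6, -0.4, 0.2]
grip_width: 0.005
finger_force: 0.0
```

```bash
python3 go.py .6005 -.2183 .08 2.655
```

```text
t 3.7833 pos [ 0.6004 -0.2177  0.11  ] shift cm [-0.04 -0.05  3.  ] wz 0.001 tilt [0.002 0.   ] F [ 0.6 -0.4  0.2] w 0.005 ff 0.0
```

Run:
```python
from h import *
a=img('side')['color'][185:295,190:320];b=img('top')['color'][150:270,250:370]
a=cv2.resize(a,(390,330),interpolation=3);b=cv2.resize(b,(390,390),interpolation=3)
a=cv2.copyMakeBorder(a,0,60,0,0,0);cv2.imwrite('pics/p1.png',np.hstack([a,b])[:,:,::-1])
```

```text
(no output)
```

View pics/p1.png

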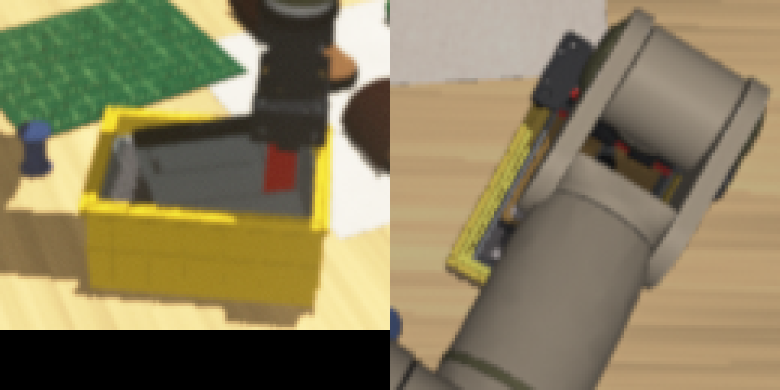

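The crops show the fingers over the red lid (side crop around (285,160)), with the lid now at about rim height. The tray is following the push, so I carry on down.

Call:
send_rows --pt "0 0 0.4 0 0 0 -1" --pt "0 0 0.4 0 0 0 -1" --pt "0 0 0.4 0 0 0 -1" --pt "0 0 0.4 0 0 0 -1" --pt "0 0 0.4 0 0 0 -1" --pt "0 0 0 0 0 0 -1"

```text
clock: 4.38
tcp_pos: [0.6003, -0.2177, 0.0899]
eef_rot: [[-0.884, 0.467, -0.002], [0.467, 0.884, 0.001], [0.002, 0.0, -1.0]]
contact_force: [-1.0, -0.4, 0.1]
grip_width: 0.006
finger_force: 0.1
```

Call:
send_rows --pt "0 0 0.2 0 0 0 -1" --pt "0 0 0.2 0 0 0 -1" --pt "0 0 0.2 0 0 0 -1" --pt "0 0 0.2 0 0 0 -1" --pt "0 0 0 0 0 0 -1"

```text
clock: 4.8
tcp_pos: [0.6005, -0.2178, 0.0825]
eef_rot: [[-0.884, 0.467, -0.001], [0.467, 0.884, 0.0], [0.001, 0.0, -1.0]]
contact_force: [0.2, 0.1, -0.4]
grip_width: 0.007
finger_force: 0.1
```

Call:
send_rows --pt "0 0 0.15 0 0 0 -1" --pt "0 0 0.15 0 0 0 -1" --pt "0 0 0 0 0 0 -1"

```text
clock: 5.05
tcp_pos: [0.6006, -0.2179, 0.0797]
eef_rot: [[-0.884, 0.467, -0.0], [0.467, 0.884, 0.0], [0.0, 0.0, -1.0]]
contact_force: [0.1, 0.3, 0.2]
grip_width: 0.009
finger_force: 0.1
```

Run:
```python
from h import *
a=img('side')['color'][185:295,190:320];b=img('wrist')['color']
a=cv2.resize(a,(390,330),interpolation=3);b=cv2.resize(b,(400,300))
b=cv2.copyMakeBorder(b,0,30,0,0,0);cv2.imwrite('pics/p2.png',np.hstack([a,b])[:,:,::-1]);print(monitor.sense()['contact_force'],monitor.sense()['moment'])
```

```text
[-0.49646164  1.32414845  1.04761561] [-0.05124479  0.00947363 -0.02504041]
```

View pics/p2.png

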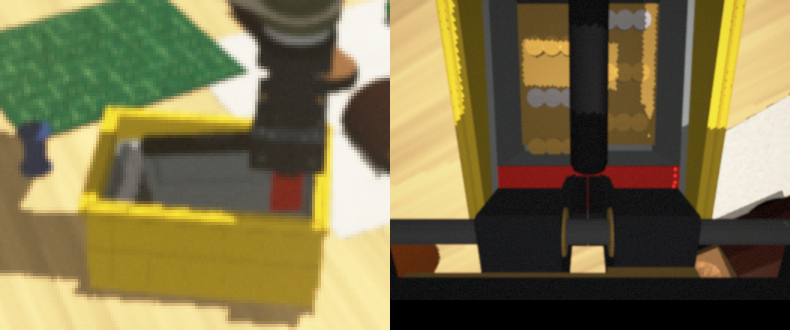

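The wrist view shows the fingertips on the red lid (wrist crop around (588,180)). The side view shows the lid below the rim and the bar nearly level. I press a little further until the force rises.

Call:
send_rows --pt "0 0 0.15 0 0 0 -1" --pt "0 0 0 0 0 0 -1"

```text
clock: 5.32
tcp_pos: [0.6007, -0.2179, 0.0784]
eef_rot: [[-0.884, 0.467, -0.0], [0.467, 0.884, 0.0], [0.0, 0.0, -1.0]]
contact_force: [0.8, -0.4, 0.6]
grip_width: 0.002
finger_force: 0.2
```

Call:
send_rows --pt "0 0 0.15 0 0 0 -1" --pt "0 0 0 0 0 0 -1"

```text
clock: 5.48
tcp_pos: [0.6006, -0.2179, 0.0768]
eef_rot: [[-0.884, 0.467, -0.0], [0.467, 0.884, 0.0], [0.0, 0.0, -1.0]]
contact_force: [0.3, -0.2, 0.8]
grip_width: 0.003
finger_force: 0.1
```

Call:
send_rows --pt "0 0 0.15 0 0 0 -1" --pt "0 0 0 0 0 0 -1" --pt "0 0 0 0 0 0 -1"

```text
clock: 5.73
tcp_pos: [0.6006, -0.2179, 0.0754]
eef_rot: [[-0.884, 0.467, -0.0], [0.467, 0.884, 0.0], [0.0, -0.0, -1.0]]
contact_force: [-0.1, -0.2, 0.4]
grip_width: 0.007
finger_force: 0.0
```

Run:
```python
from m import *
d=img('side');c=big(mask(d,(0,170,90),(6,255,255),(210,200,310,290)));print('lid side box',cv2.boundingRect(c))
H=np.array([534.7,-182.3])/1000;ux=np.array([.884,-.468]);uy=np.array([.468,.884])
for z in (.08,.1): 
  print(z,[np.round(proj(d,np.append(H+ux*a+uy*b,z)),1).tolist() for a in(.066,.096) for b in(-.06,.06)])
w=img('wrist','w1.png');s=monitor.sense();print(s['tcp_pos'],s['contact_force'],np.round(proj(w,np.array(s['tcp_pos'])),1))
c=big(mask(w,(0,170,90),(6,255,255),(0,0,512,384)));print(cv2.boundingRect(c));
for u in ((c[c[:,0,0].argmin()][0]),(c[c[:,0,0].argmax()][0])):
  P=onz(w,*u,.08)[:2]-H;print(u,P@ux,P@uy)
```

```text
lid side box (281, 245, 10, 11)
0.08 [[280.7, 260.9], [283.1, 235.6], [291.2, 261.8], [292.8, 236.4]]
0.1 [[281.0, 255.5], [283.4, 230.4], [291.6, 256.4], [293.2, 231.2]]
[ 0.60065553 -0.21788941  0.07549066] [ 0.06849543 -0.53046492 -0.89559366] [253.  219.4]
(275, 215, 96, 27)
[275 223] 0.07541660261594312 0.012131988890844932
[370 222] 0.07484458760965966 0.0671799732627444
```

View pics/w1.png

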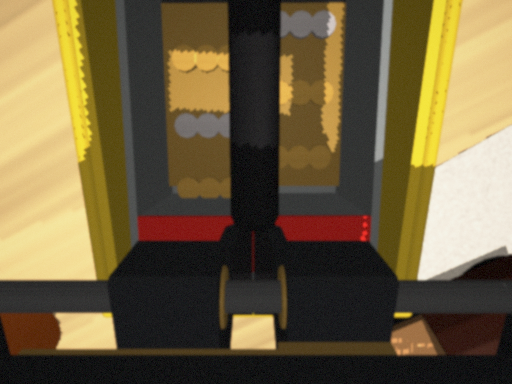

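The wrist view shows a red strip at columns 137–370, rows 215–240, with the fingertips around (253,230). The width of the strip gives its height.

Run:
```python
from m import *
H=np.array([534.7,-182.3])/1000;ux=np.array([.884,-.468]);uy=np.array([.468,.884])
w=img('wrist');print('cam',-np.array(w['R']).T@w['t'],'f',f(w),np.round(w['R'],2).tolist())
m=mask(w,(0,170,70),(6,255,255),(100,150,420,300))
for z in (.07,.08,.085,.09,.095):
  q=[onz(w,u,v,z)[:2]-H for u,v in((137,216),(370,216),(137,238))];print(z,[np.round([p@ux*1e3,p@uy*1e3],1).tolist() for p in q])
# crate rim check z=.108: inner wall edges at row 100
for u,v in((78,0),(435,0),(90,160),(420,160)):
  p=onz(w,u,v,.108)[:2]-H;print(u,v,p@ux,p@uy)
print(np.round(proj(w,np.array([*(H+ux*.066),.08])),1),np.round(proj(w,np.array([*(H+ux*.096),.08])),1))
t=monitor.sense();print(proj(w,t['tcp_pos']))
```

```text
cam [ 0.53911499 -0.18567192  0.24797769] f 311.71359736878486 [[0.47, 0.88, 0.0], [0.85, -0.45, 0.28], [0.24, -0.13, -0.96]]
0.07 [[74.9, -71.4], [75.1, 70.8], [89.6, -72.9]]
0.08 [[71.0, -67.4], [71.2, 66.8], [84.9, -68.9]]
0.085 [[69.1, -65.5], [69.2, 64.8], [82.5, -66.8]]
0.09 [[67.1, -63.5], [67.3, 62.8], [80.1, -64.8]]
0.095 [[65.2, -61.5], [65.3, 60.8], [77.8, -62.8]]
78 0 -0.03191194207858426 -0.07038546537737947
435 0 -0.03186820909643117 0.0719501131526594
90 160 0.0328132025639479 -0.07495341125422503
420 160 0.032923269769065414 0.07552168871123147
[254.1 207.7] [254.1 255. ]
[252.97154211 219.41224289]
```

Call:
send_rows --pt "0 0 -1 0 0 0 -1" --pt "0 0 -2 0 0 0 -1" --pt "0 0 -3 0 0 0 -1" --pt "0 0 -3 0 0 0 -1" --pt "0 0 -3 0 0 0 -1" --pt "0 0 -3 0 0 0 -1" --pt "0 0 0 0 0 0 -1" --pt "0 0 0 0 0 0 -1"

```text
clock: 6.55
tcp_pos: [0.6011, -0.2181, 0.2279]
eef_rot: [[-0.884, 0.467, 0.004], [0.467, 0.884, -0.002], [-0.004, -0.0, -1.0]]
contact_force: [0.1, 0.0, -0.5]
grip_width: 0.008
finger_force: 0.0
```

Run:
```python
from m import *
H=np.array([534.7,-182.3])/1000;ux=np.array([.884,-.468]);uy=np.array([.468,.884])
d=img('side');c=big(mask(d,(0,170,70),(6,255,255),(210,200,310,290)));print('lid side box',cv2.boundingRect(c))
w=img('wrist','w2.png');c=big(mask(w,(0,170,70),(6,255,255),(0,0,512,384)));print(cv2.minAreaRect(c),monitor.sense()['tcp_pos'],monitor.sense()['contact_force'])
x,y,ww,hh=cv2.boundingRect(c)
for z in (.08,.09,.1,.11,.12):
  q=[onz(w,u,v,z)[:2]-H for u,v in((x,y),(x+ww,y),(x,y+hh))];print(z,[np.round([p@ux*1e3,p@uy*1e3],1).tolist() for p in q])
e=cv2.resize(d['color'][205:295,200:320],(480,360),interpolation=3)
b=cv2.resize(w['color'],(320,240));b=cv2.copyMakeBorder(b,0,120,0,0,0)
cv2.imwrite('pics/p3.png',np.hstack([e,b])[:,:,::-1])
```

```text
lid side box (281, 232, 11, 24)
((253.5, 174.5), (29.0, 121.0), 90.0) [ 0.60031636 -0.21771253  0.22487365] [ 0.66059812 -0.28323002  0.30430795]
0.08 [[67.8, -62.6], [67.8, 64.0], [100.2, -64.3]]
0.09 [[65.8, -60.6], [65.9, 62.0], [97.2, -62.3]]
0.1 [[63.8, -58.7], [63.9, 59.9], [94.3, -60.3]]
0.11 [[61.9, -56.8], [61.9, 57.9], [91.3, -58.3]]
0.12 [[59.9, -54.8], [60.0, 55.8], [88.3, -56.3]]
```

View pics/p3.png

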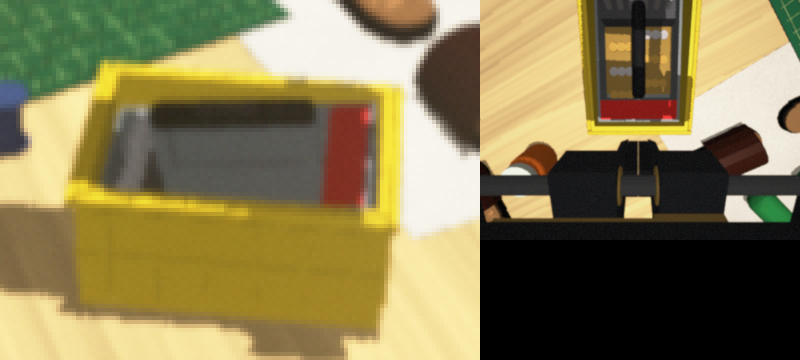

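The side crop shows the lid below the rim and the bar still slightly tilted. Lid width and side row both put the lid at about 95 mm, so it isn't down yet. I need to know where the fingertips really are compared with the reported TCP.

Run:
```python
from m import *
w=img('wrist');d=img('side');s=monitor.sense();p=np.array(s['tcp_pos']);R=np.array(s['eef_rot'])
print(p,r.tcp_to_grasp,s['clock'])
for k in(0,.01,.02,.03):
  print(k,[np.round(proj(w,p+R@np.array([x,y,-k])),0).tolist() for x,y in((0,0),(.009,0),(.009,.017),(-.009,0))],'side',np.round(proj(d,p+R@np.array([0,0,-k])),1))
g=cv2.cvtColor(w['color'],cv2.COLOR_RGB2GRAY)
u,v=np.round(proj(d,p)).astype(int)
A=cv2.resize(w['color'][190:290,200:310],(440,400),interpolation=3);B=cv2.resize(d['color'][v-50:v+50,u-45:u+45],(360,400),interpolation=0)
cv2.drawMarker(B,(180,200),(255,0,0),0,12,1)
q=((proj(w,p)-[200,190])*4).astype(int);cv2.drawMarker(A,q.tolist(),(0,255,0),0,12,1)
cv2.imwrite('pics/p4.png',np.hstack([A,B])[:,:,::-1])
```

```text
[ 0.6002901  -0.21771315  0.22428637] 0.0187 6.75
0 [[253.0, 219.0], [253.0, 205.0], [282.0, 205.0], [253.0, 233.0]] side [287.5 207.8]
0.01 [[253.0, 226.0], [253.0, 211.0], [284.0, 211.0], [253.0, 240.0]] side [287.7 204.8]
0.02 [[253.0, 233.0], [253.0, 217.0], [285.0, 217.0], [253.0, 248.0]] side [287.9 201.8]
0.03 [[253.0, 241.0], [253.0, 225.0], [287.0, 225.0], [253.0, 257.0]] side [288.1 198.7]
```

View pics/p4.png

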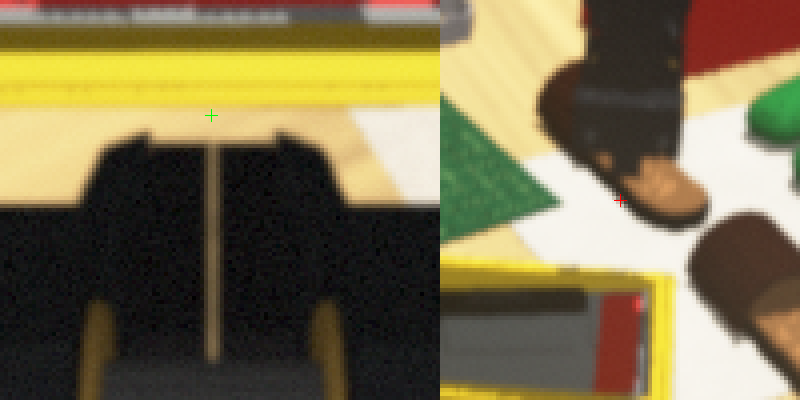

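The picture shows the real shut fingertips 20–25 mm above the reported TCP (side crop: tip at (630,170), marker at (620,200)). So the lid is only down to about 97 mm, which explains the missing force at the end. I press again, deeper and in small steps, watching the force.

Call:
send_rows --pt "0 0 3 0 0 0 -1" --pt "0 0 3 0 0 0 -1" --pt "0 0 3 0 0 0 -1" --pt "0 0 3 0 0 0 -1" --pt "0 0 2 0 0 0 -1" --pt "0 0 0.6 0 0 0 -1" --pt "0 0 0 0 0 0 -1" --pt "0 0 0 0 0 0 -1"

```text
clock: 7.42
tcp_pos: [0.6011, -0.2181, 0.0802]
eef_rot: [[-0.884, 0.467, 0.001], [0.467, 0.884, -0.0], [-0.001, -0.0, -1.0]]
contact_force: [0.5, -0.6, 0.4]
grip_width: 0.004
finger_force: 0.0
```

Call:
send_rows --pt "0 0 0.2 0 0 0 -1" --pt "0 0 0.2 0 0 0 -1"

```text
clock: 7.58
tcp_pos: [0.6014, -0.2183, 0.077]
eef_rot: [[-0.884, 0.467, 0.002], [0.467, 0.884, -0.001], [-0.003, -0.0, -1.0]]
contact_force: [0.4, -0.4, 0.4]
grip_width: 0.008
finger_force: 0.0
```

Call:
send_rows --pt "0 0 0.2 0 0 0 -1" --pt "0 0 0.2 0 0 0 -1"

```text
clock: 7.75
tcp_pos: [0.6009, -0.218, 0.072]
eef_rot: [[-0.884, 0.467, 0.001], [0.467, 0.884, -0.001], [-0.001, -0.0, -1.0]]
contact_force: [-0.5, -0.5, 0.4]
grip_width: 0.008
finger_force: 0.1
```

Call:
send_rows --pt "0 0 0.2 0 0 0 -1" --pt "0 0 0.2 0 0 0 -1"

```text
clock: 7.92
tcp_pos: [0.6008, -0.218, 0.0675]
eef_rot: [[-0.884, 0.467, 0.0], [0.467, 0.884, -0.0], [-0.0, -0.0, -1.0]]
contact_force: [1.0, 0.3, 0.1]
grip_width: 0.007
finger_force: 0.0
```

Call:
send_rows --pt "0 0 0.2 0 0 0 -1" --pt "0 0 0.2 0 0 0 -1"

```text
clock: 8.08
tcp_pos: [0.6007, -0.2179, 0.0633]
eef_rot: [[-0.884, 0.467, -0.0], [0.467, 0.884, 0.0], [0.0, -0.0, -1.0]]
contact_force: [0.8, 0.3, 0.1]
grip_width: 0.008
finger_force: 0.0
```

```bash
cat > lid.py <<'E'
from m import *
H=np.array([534.7,-182.3])/1000;ux=np.array([.884,-.468]);uy=np.array([.468,.884])
w=img('wrist');m=mask(w,(0,170,60),(6,255,255),(90,150,420,340));ys,xs=np.nonzero(m);
for v in range(ys.min(),ys.max()+1,4):
  q=xs[ys==v]
  if len(q)>30: print(v,q.min(),q.max(),end='; ')
d=img('side');c=big(mask(d,(0,170,70),(6,255,255),(210,200,310,290)));s=monitor.sense();print('side',cv2.boundingRect(c),s['tcp_pos'],s['contact_force'],s['clock'])
E
python3 lid.py
```

```text
225 142 367; 229 140 368; 233 140 368; 237 140 367; side (284, 248, 9, 8) [ 0.60081959 -0.21799891  0.06310619] [ 2.18283171 -1.19241337 -2.13793966] 8.1833
```

Call:
send_rows --pt "0 0 0.15 0 0 0 -1" --pt "0 0 0.15 0 0 0 -1" --pt "0 0 0 0 0 0 -1"

```text
clock: 8.43
tcp_pos: [0.6014, -0.2184, 0.0608]
eef_rot: [[-0.884, 0.467, 0.002], [0.467, 0.884, -0.001], [-0.002, 0.0, -1.0]]
contact_force: [3.7, -2.0, 1.0]
grip_width: 0.008
finger_force: 2.5
```

Call:
send_rows --pt "0 0 0.15 0 0 0 -1" --pt "0 0 0.1 0 0 0 -1" --pt "0 0 0 0 0 0 -1"

```text
clock: 8.68
tcp_pos: [0.6015, -0.2185, 0.0587]
eef_rot: [[-0.884, 0.467, 0.002], [0.467, 0.884, -0.001], [-0.003, -0.0, -1.0]]
contact_force: [5.1, -3.1, 2.2]
grip_width: 0.005
finger_force: 2.9
```

```bash
python3 lid.py
```

```text
225 282 365; 229 142 366; 233 142 366; 237 143 365; side (284, 249, 9, 7) [ 0.60149681 -0.21850282  0.0587521 ] [ 4.68423786 -2.88968702  3.2866809 ] 8.7833
```

The force is now mostly along the crate's +x, so the bar's end is touching the fingers. I back up a little, move 8 mm outward and press again.

Call:
send_rows --pt "0 0 -1.5 0 0 0 -1" --pt "0 0 -2 0 0 0 -1" --pt "-0.8 0 0 0 0 0 -1" --pt "0 0 0 0 0 0 -1" --pt "0 0 1.5 0 0 0 -1" --pt "0 0 1 0 0 0 -1" --pt "0 0 0.5 0 0 0 -1" --pt "0 0 0 0 0 0 -1"

```text
clock: 9.45
tcp_pos: [0.6066, -0.221, 0.061]
eef_rot: [[-0.884, 0.467, -0.004], [0.467, 0.884, 0.002], [0.004, 0.0, -1.0]]
contact_force: [-0.1, -0.7, -0.3]
grip_width: 0.004
finger_force: 0.0
```

Call:
send_rows --pt "0 0 0.3 0 0 0 -1" --pt "0 0 0.2 0 0 0 -1" --pt "0 0 0 0 0 0 -1"

```text
clock: 9.7
tcp_pos: [0.6077, -0.2216, 0.0579]
eef_rot: [[-0.884, 0.467, -0.0], [0.467, 0.884, 0.0], [0.0, 0.0, -1.0]]
contact_force: [0.3, 0.3, 0.5]
grip_width: 0.008
finger_force: 0.0
```

```bash
python3 lid.py
```

```text
217 140 368; 221 140 368; 225 141 367; 229 141 367; 233 142 366; 237 142 366; side (284, 250, 9, 6) [ 0.60784969 -0.22169626  0.05826609] [-0.66146191 -0.99155076  1.04666832] 9.8
```

Call:
send_rows --pt "0 0 0.15 0 0 0 -1" --pt "0 0 0.15 0 0 0 -1" --pt "0 0 0 0 0 0 -1"

```text
clock: 10.05
tcp_pos: [0.6077, -0.2216, 0.0548]
eef_rot: [[-0.884, 0.467, -0.0], [0.467, 0.884, 0.0], [0.0, -0.0, -1.0]]
contact_force: [-0.4, 0.9, -0.4]
grip_width: 0.006
finger_force: 0.0
```

Call:
send_rows --pt "0 0 0.15 0 0 0 -1" --pt "0 0 0 0 0 0 -1"

```text
clock: 10.22
tcp_pos: [0.6077, -0.2216, 0.0533]
eef_rot: [[-0.884, 0.467, -0.0], [0.467, 0.884, 0.0], [0.0, -0.0, -1.0]]
contact_force: [-0.7, -0.1, -0.5]
grip_width: 0.004
finger_force: 0.0
```

```bash
python3 lid.py
```

```text
217 138 370; 221 137 371; 225 137 371; 229 138 370; 233 138 370; 237 138 369; side (284, 251, 9, 5) [ 0.60778485 -0.22163989  0.05349429] [ 0.27278184 -0.20440893  0.01723875] 10.3167
```

Call:
send_rows --pt "0 0 0.15 0 0 0 -1" --pt "0 0 0.15 0 0 0 -1" --pt "0 0 0 0 0 0 -1"

```text
clock: 10.57
tcp_pos: [0.608, -0.2218, 0.0527]
eef_rot: [[-0.884, 0.467, 0.002], [0.467, 0.884, -0.001], [-0.002, -0.0, -1.0]]
contact_force: [-6.1, 2.3, 14.0]
grip_width: 0.004
finger_force: 7.2
```

Call:
send_rows --pt "0 0 0.15 0 0 0 -1" --pt "0 0 0.1 0 0 0 -1" --pt "0 0 0 0 0 0 -1"

```text
clock: 10.82
tcp_pos: [0.6081, -0.2219, 0.0527]
eef_rot: [[-0.884, 0.467, 0.003], [0.467, 0.884, -0.002], [-0.004, -0.001, -1.0]]
contact_force: [-10.8, 5.6, 29.8]
grip_width: 0.003
finger_force: 15.2
```

```bash
python3 lid.py
```

```text
217 137 372; 221 136 372; 225 137 372; 229 138 371; 233 137 371; 237 138 370; side (284, 251, 9, 5) [ 0.60812586 -0.22186865  0.05264955] [-11.68213764   5.48719112  30.05388725] 10.9167
```

Rigid stop at TCP z 0.0527 with 30 N vertical: the tray is on the floor, and the fingertips sit about 27 mm above the reported TCP. I retract and look, with the fingers open to check how far they reach.

Call:
send_rows --pt "0 0 -0.5 0 0 0 -1" --pt "0 0 -2 0 0 0 -1" --pt "0 0 -3 0 0 0 -1" --pt "2 0 -3.5 0 0 0 0" --pt "4 0 -3.5 0 0 0 0" --pt "4 0 -2 0 0 0 0" --pt "2.5 0 0 0 0 0 0" --pt "0 0 0 0 0 0 0"

```text
clock: 11.58
tcp_pos: [0.5045, -0.1666, 0.1858]
eef_rot: [[-0.885, 0.466, 0.001], [0.466, 0.885, -0.001], [-0.001, -0.0, -1.0]]
contact_force: [0.5, -0.8, 0.4]
grip_width: 0.359
finger_force: 0.0
```

Call:
send_rows --pt "0 0 0 0 0 0 0" --pt "0 0 0 0 0 0 0"

```text
clock: 11.75
tcp_pos: [0.5079, -0.169, 0.184]
eef_rot: [[-0.884, 0.467, 0.0], [0.467, 0.884, -0.0], [-0.0, 0.0, -1.0]]
contact_force: [-0.2, -0.5, 0.3]
grip_width: 0.491
finger_force: 0.0
```

Run:
```python
from m import *
s=monitor.sense();print(s['tcp_pos'],s['grip_width'],s['contact_force'],s['clock'])
w=img('wrist');d=img('side');t=img('top')
ws=cv2.resize(w['color'],(400,300));a=cv2.resize(d['color'][170:290,160:320],(400,300),interpolation=3)
cv2.imwrite('pics/p5.png',np.hstack([ws,a])[:,:,::-1])
c=big(mask(d,(0,170,70),(6,255,255),(210,200,310,290)));print('side lid',cv2.boundingRect(c))
R=np.array(s['eef_rot'])
for k in(0,.02,.027): print(k,np.round(proj(w,s['tcp_pos']+R@[0,.022,-k])),np.round(proj(d,s['tcp_pos']+R@[0,0,-k])))
```

```text
[ 0.50789087 -0.16902613  0.18398078] 0.49103958546384674 [-0.21462718 -0.54927198  0.30001788] 11.75
side lid (283, 237, 11, 19)
0 [290. 219.] [250. 217.]
0.02 [294. 233.] [250. 211.]
0.027 [296. 239.] [250. 209.]
```

View pics/p5.png

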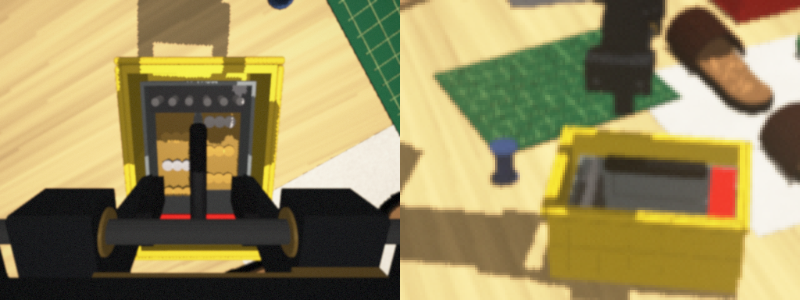

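The tray is level: the side-view lid row 237 matches the 236 predicted for z = 80 mm. The bar is centred between the half-open fingers (wrist crop (198,122) to (198,220)). Now I locate the bar accurately.

Run:
```python
from m import *
H=np.array([534.7,-182.3])/1000;ux=np.array([.884,-.468]);uy=np.array([.468,.884])
w=img('wrist');print(w['t'])
g=w['color'].max(axis=2)
# bar columns in rows, dark run
for v in (165,180,200,220):
  row=g[v,200:310];k=np.nonzero(row<45)[0]+200
  k=k[(k>225)&(k<285)];p=[(onz(w,u,v,.128)[:2]-H) for u in(k.min(),k.max()+1)];print(v,k.min(),k.max(),[np.round([a@ux*1e3,a@uy*1e3],1).tolist() for a in p])
col=g[90:230,253];print('col253 dark rows',(np.nonzero(col<45)[0]+90)[:60:4])
for v in (152,156,160):
  a=onz(w,253,v,.128)[:2]-H;print(v,a@ux*1e3,a@uy*1e3)
m=mask(w,(0,170,60),(6,255,255),(150,230,360,320));ys,xs=np.nonzero(m)
for z in(.08,):
  a=onz(w,253,ys.min(),z)[:2]-H;print('lid inner',ys.min(),a@ux*1e3)
# crate rims at far end: yellow column
h=cv2.cvtColor(w['color'],cv2.COLOR_RGB2HSV);y=cv2.inRange(h,(22,120,60),(34,255,255))[:,253];k=np.nonzero(y[:140])[0];print('yellow rows',k.min(),k.max(),[ (onz(w,253,v,.108)[:2]-H)@ux*1e3 for v in(k.min(),)])
s=monitor.sense();print((np.array(s['tcp_pos'])[:2]-H)@ux*1e3,(np.array(s['tcp_pos'])[:2]-H)@uy*1e3)
```

```text
[-0.08858908 -0.53882029  0.21592087]
165 243 263 [[-51.0, -8.2], [-51.0, 7.5]]
180 243 263 [[-39.4, -8.3], [-39.4, 7.6]]
200 243 262 [[-23.5, -8.5], [-23.5, 6.9]]
220 244 263 [[-7.0, -7.8], [-7.0, 7.9]]
col253 dark rows [158 162 166 170 174 178 182 186 190 194 198 202 206 210 214]
152 -60.74612282864332 -0.7399414304283952
156 -57.763967023073725 -0.7413218809110347
160 -54.760434706754914 -0.7427122266562072
lid inner 274 70.4301035777427
yellow rows 72 102 [np.float64(-117.7215880212652)]
-29.968793828733507 -0.7915606356069076
```

Call:
send_rows --pt "1.1 0 0 0 0 0 0" --pt "0 0 2.5 0 0 0 0" --pt "0 0 2.5 0 0 0 0" --pt "0 0 2 0 0 0 0" --pt "0 0 1.5 0 0 0 0" --pt "0 0 0 0 0 0 0"

```text
clock: 12.45
tcp_pos: [0.4966, -0.163, 0.096]
eef_rot: [[-0.884, 0.467, -0.005], [0.467, 0.884, 0.003], [0.006, 0.0, -1.0]]
contact_force: [0.4, 0.8, -0.5]
grip_width: 0.499
finger_force: 0.0
```

Call:
send_rows --pt "0 0 1 0 0 0 0" --pt "0 0 0.8 0 0 0 0" --pt "0 0 0.6 0 0 0 0" --pt "0 0 0 0 0 0 0" --pt "0 0 0 0 0 0 0"

```text
clock: 12.87
tcp_pos: [0.4977, -0.1636, 0.0753]
eef_rot: [[-0.884, 0.467, -0.0], [0.467, 0.884, 0.0], [0.0, -0.0, -1.0]]
contact_force: [0.5, -0.5, 0.5]
grip_width: 0.496
finger_force: 0.0
```

Run:
```python
from m import *
H=np.array([534.7,-182.3])/1000;ux=np.array([.884,-.468]);uy=np.array([.468,.884])
s=monitor.sense();p=np.array(s['tcp_pos']);print(p,(p[:2]-H)@ux,(p[:2]-H)@uy,s['contact_force'],s['grip_width'])
w=img('wrist');d=img('side');a=cv2.resize(d['color'][170:290,160:320],(400,300),interpolation=3)
cv2.imwrite('pics/p6.png',np.hstack([cv2.resize(w['color'],(400,300)),a])[:,:,::-1])
```

```text
[ 0.49773517 -0.16357083  0.07527934] -0.041442163795858675 -0.0007429595644704474 [ 0.51156983 -0.51052916  0.45461613] 0.4962670639097197
```

Call:
send_rows --pt "0 0 0.3 0 0 0 0" --pt "0 0 0 0 0 0 -1" --pt "0 0 0 0 0 0 -1" --pt "0 0 0 0 0 0 -1" --pt "0 0 0 0 0 0 -1" --pt "0 0 0 0 0 0 -1" --pt "0 0 0 0 0 0 -1" --squeeze 45

```text
clock: 13.55
tcp_pos: [0.4977, -0.1634, 0.0722]
eef_rot: [[-0.884, 0.467, 0.0], [0.467, 0.884, 0.0], [-0.0, 0.0, -1.0]]
contact_force: [0.7, 1.1, 0.0]
grip_width: 0.194
finger_force: 45.0
```

The grip width (about 17 mm) matches the 18 mm bar. I lift 8 mm, centre by 3 mm, then lift slowly.

Call:
send_rows --pt "0 0 -0.4 0 0 0 -1" --pt "0 0 -0.4 0 0 0 -1" --pt "0.3 0 0 0 0 0 -1" --pt "0 0 0 0 0 0 -1" --pt "0 0 0 0 0 0 -1"

```text
clock: 13.97
tcp_pos: [0.4944, -0.1618, 0.0798]
eef_rot: [[-0.884, 0.467, -0.001], [0.467, 0.884, 0.001], [0.001, 0.0, -1.0]]
contact_force: [0.5, -0.9, -8.0]
grip_width: 0.194
finger_force: 45.0
```

```bash
cat > wl.py <<'E'
from m import *
s=monitor.sense();p=np.array(s['tcp_pos']);print(s['clock'],p,'F',np.round(s['contact_force'],1),'M',np.round(s['moment'],2),s['grip_width'])
d=img('side');c=big(mask(d,(22,120,70),(34,255,255),(200,200,320,300)));print('crate side',cv2.boundingRect(c))
t=img('top');k=big(mask(t,(22,120,90),(34,255,255),(255,150,365,270)));print(rect(t,k,.108),cv2.boundingRect(k))
w=img('wrist');c=big(mask(w,(0,170,60),(6,255,255),(100,100,420,384)));print('lid wrist',cv2.boundingRect(c))
E
python3 wl.py
```

```text
13.9667 [ 0.4944261  -0.1618297   0.07981358] F [ 0.5 -0.9 -8. ] M [-0.06 -0.12  0.01] 0.19420168905714857
crate side (215, 220, 86, 67)
[ 589.214 -210.543  169.578  116.458    1.12 ] (286, 165, 64, 52)Traceback (most recent call last):
  File "wl.py", line 5, in <module>
    w=img('wrist');c=big(mask(w,(0,170,60),(6,255,255),(100,100,420,384)));print('lid wrist',cv2.boundingRect(c))
                     ~~~^^^^^^^^^^^^^^^^^^^^^^^^^^^^^^^^^^^^^^^^^^^^^^^^^^
  File "m.py", line 6, in big
    c,_=cv2.findContours(m,cv2.RETR_EXTERNAL,cv2.CHAIN_APPROX_NONE);return max(c,key=cv2.contourArea)
                                                                           ~~~^^^^^^^^^^^^^^^^^^^^^^^
ValueError: max() iterable argument is empty
```

Call:
send_rows --pt "0 0 -0.5 0 0 0 -1" --pt "0 0 -0.5 0 0 0 -1" --pt "0 0 -0.5 0 0 0 -1" --pt "0 0 -0.5 0 0 0 -1"

```text
clock: 14.45
tcp_pos: [0.4951, -0.1622, 0.1009]
eef_rot: [[-0.884, 0.467, 0.0], [0.467, 0.884, -0.0], [-0.001, -0.0, -1.0]]
contact_force: [-0.8, 0.4, -7.8]
grip_width: 0.194
finger_force: 45.0
```

Call:
send_rows --pt "0 0 -0.5 0 0 0 -1" --pt "0 0 -0.5 0 0 0 -1" --pt "0 0 -0.5 0 0 0 -1" --pt "0 0 -0.5 0 0 0 -1"

```text
clock: 14.78
tcp_pos: [0.4949, -0.1621, 0.1207]
eef_rot: [[-0.884, 0.467, 0.0], [0.467, 0.884, -0.0], [-0.0, 0.0, -1.0]]
contact_force: [-0.1, -0.1, -8.1]
grip_width: 0.198
finger_force: 45.0
```

```bash
python3 wl.py 2>&1 | head -3
```

```text
14.7833 [ 0.49491539 -0.16207968  0.12068275] F [-0.1 -0.1 -8.1] M [0.05 0.01 0.  ] 0.19781751029286496
crate side (215, 220, 86, 67)
[ 591.269 -211.514  169.981  112.034    1.125] (286, 165, 64, 51)
```

Call:
send_rows --pt "0 0 -1 0 0 0 -1" --pt "0 0 -1 0 0 0 -1" --pt "0 0 -1 0 0 0 -1" --pt "0 0 -1 0 0 0 -1" --pt "0 0 -1 0 0 0 -1" --pt "0 0 -1 0 0 0 -1" --pt "0 0 -1 0 0 0 -1" --pt "0 0 -1 0 0 0 -1"

```text
clock: 15.6
tcp_pos: [0.4947, -0.1619, 0.2002]
eef_rot: [[-0.884, 0.467, -0.001], [0.467, 0.884, 0.001], [0.001, 0.0, -1.0]]
contact_force: [0.2, -0.4, -7.5]
grip_width: 0.197
finger_force: 45.0
```

Call:
send_rows --pt "0 0 -1 0 0 0 -1" --pt "0 0 -1 0 0 0 -1" --pt "0 0 0 0 0 0 -1" --pt "0 0 0 0 0 0 -1"

```text
clock: 15.93
tcp_pos: [0.4949, -0.1621, 0.2198]
eef_rot: [[-0.884, 0.467, 0.0], [0.467, 0.884, -0.0], [-0.0, -0.0, -1.0]]
contact_force: [-0.2, 0.6, -8.7]
grip_width: 0.199
finger_force: 45.0
```

```bash
python3 wl.py 2>&1 | head -3
python3 - <<'E'
import numpy as np
M=np.array([.5357,.1919]);h=2.655+.646
ux=-np.array([np.cos(h),np.sin(h)])  # tray x axis
print('TCP target',M-.045*ux)
E
python3 go.py 0.4913 0.1848 .22 3.301
```

```text
15.9333 [ 0.49488943 -0.16209311  0.21980908] F [-0.2  0.6 -8.7] M [0.   0.06 0.09] 0.19908610653424677
crate side (216, 227, 85, 60)
[ 626.178 -149.024  103.684   23.279    2.647] (288, 165, 22, 32)
TCP target [0.49127053 0.18475701]
t 16.0833 pos [ 0.4946 -0.1619  0.2192] shift cm [-5.18 34.28 -0.08] wz -0.645 tilt [0.002 0.   ] F [-0.1  0.  -8.5] w 0.197 ff 44.99900434166193
```

Call:
send_rows --pt "0.5 0.9 0 0 0 0 -1" --pt "0.9 1.7 0 0 0 0 -1" --pt "1.1 2 0 0 0 0 -1" --pt "1.1 2 0 0 0 0 -1" --pt "1.1 2 0 0 0 0 -1" --pt "1.1 2 0 0 0 0 -1" --pt "1.1 2 0 0 0 0 -1" --pt "1.1 2 0 0 0 0 -1"

```text
clock: 16.75
tcp_pos: [0.4918, 0.0062, 0.2198]
eef_rot: [[-0.884, 0.467, -0.001], [0.467, 0.884, 0.0], [0.001, 0.0, -1.0]]
contact_force: [0.8, -0.9, -8.3]
grip_width: 0.2
finger_force: 45.0
```

Call:
send_rows --pt "1.1 2 0 0 0 0 -1" --pt "1.1 2 0 0 0 0 -1" --pt "1.1 2 0 0 0 0 -1" --pt "1.1 2 0 0 0 0 -1" --pt "1.1 2 0 0 0 0 -1" --pt "1.1 2 0 0 0 0 -1" --pt "1 2 0 0 0 0 -1" --pt "0.8 1.5 0 0 0 0 -1"

```text
clock: 17.42
tcp_pos: [0.4896, 0.183, 0.2198]
eef_rot: [[-0.885, 0.466, -0.001], [0.466, 0.885, 0.001], [0.001, 0.0, -1.0]]
contact_force: [0.2, -1.3, -7.4]
grip_width: 0.2
finger_force: 45.0
```

Call:
send_rows --pt "0 0 0 0 0 -0.08 -1" --pt "0 0 0 0 0 -0.08 -1" --pt "0 0 0 0 0 -0.08 -1" --pt "0 0 0 0 0 -0.08 -1" --pt "0 0 0 0 0 -0.08 -1" --pt "0 0 0 0 0 -0.08 -1" --pt "0 0 0 0 0 -0.08 -1" --pt "0 0 0 0 0 -0.08 -1"

```text
clock: 18.08
tcp_pos: [0.4898, 0.1813, 0.2197]
eef_rot: [[-0.987, -0.158, -0.001], [-0.158, 0.987, 0.0], [0.001, 0.0, -1.0]]
contact_force: [0.4, -0.1, -8.1]
grip_width: 0.199
finger_force: 45.0
```

Call:
send_rows --pt "0 0 0 0 0 0 -1" --pt "0 0 0 0 0 0 -1" --pt "0 0 0 0 0 0 -1"

```text
clock: 18.33
tcp_pos: [0.4901, 0.1809, 0.2199]
eef_rot: [[-0.988, -0.151, -0.0], [-0.151, 0.988, 0.0], [0.0, 0.0, -1.0]]
contact_force: [0.9, -0.4, -8.1]
grip_width: 0.195
finger_force: 45.0
```

```bash
python3 go.py 0.4913 0.1848 .073 3.301
python3 - <<'E'
from m import *
d=img('side');a=cv2.resize(d['color'][100:292,140:320],(400,426),interpolation=3)
t=img('top');b=cv2.resize(t['color'][140:300,120:280],(400,400),interpolation=3)
b=cv2.copyMakeBorder(b,0,26,0,0,0);cv2.imwrite('pics/p7.png',np.hstack([a,b])[:,:,::-1])
k=big(mask(t,(22,120,90),(34,255,255),(255,150,365,270)));print('crate',rect(t,k,.108))
c=big(mask(t,(0,170,90),(6,255,255),(130,140,260,270)));print('lid',rect(t,c,.228))
E
```

```text
t 18.3333 pos [0.4901 0.1809 0.2199] shift cm [-0.18  0.36 14.69] wz -0.007 tilt [0. 0.] F [ 0.9 -0.4 -8.1] w 0.195 ff 44.998902417719364
crate [ 534.68  -182.229  238.487  167.37     2.656]
lid [615.253 198.921 114.586  27.492   1.724]
```

View pics/p7.png

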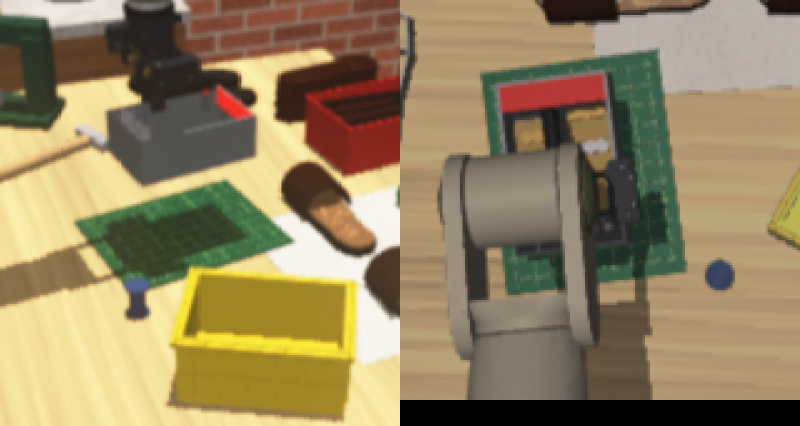

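The tray hangs level over the mat, and the crate is within 0.1 mm of where it was, with the spool unmoved. I correct 4 mm in y and lower it.

Call:
send_rows --pt "-0.1 0.4 1 0 0 0 -1" --pt "0 0 2 0 0 0 -1" --pt "0 0 2 0 0 0 -1" --pt "0 0 2 0 0 0 -1" --pt "0 0 2 0 0 0 -1" --pt "0 0 2 0 0 0 -1" --pt "0 0 1.5 0 0 0 -1" --pt "0 0 0.7 0 0 0 -1"

```text
clock: 19.1
tcp_pos: [0.4897, 0.1848, 0.0856]
eef_rot: [[-0.988, -0.153, -0.004], [-0.153, 0.988, -0.0], [0.004, 0.0, -1.0]]
contact_force: [-0.3, -1.0, -8.3]
grip_width: 0.195
finger_force: 45.0
```

Call:
send_rows --pt "0 0 0.3 0 0 0 -1" --pt "0 0 0.3 0 0 0 -1" --pt "0 0 0.3 0 0 0 -1" --pt "0 0 0.2 0 0 0 -1" --pt "0 0 0.2 0 0 0 -1" --pt "0 0 0 0 0 0 -1" --pt "0 0 0 0 0 0 -1"

```text
clock: 19.68
tcp_pos: [0.4909, 0.1848, 0.0753]
eef_rot: [[-0.988, -0.154, 0.0], [-0.154, 0.988, 0.0], [-0.0, 0.0, -1.0]]
contact_force: [0.1, -0.7, -8.8]
grip_width: 0.198
finger_force: 45.0
```

Call:
send_rows --pt "0 0 0.1 0 0 0 -1" --pt "0 0 0.1 0 0 0 -1" --pt "0 0 0.1 0 0 0 -1" --pt "0 0 0.1 0 0 0 -1" --pt "0 0 0 0 0 0 -1" --pt "0 0 0 0 0 0 -1"

```text
clock: 20.18
tcp_pos: [0.4908, 0.1848, 0.071]
eef_rot: [[-0.988, -0.154, -0.0], [-0.154, 0.988, -0.0], [0.0, -0.0, -1.0]]
contact_force: [0.0, 0.8, -6.6]
grip_width: 0.193
finger_force: 45.0
```

Call:
send_rows --pt "0 0 0.1 0 0 0 -1" --pt "0 0 0.05 0 0 0 -1" --pt "0 0 0 0 0 0 -1"

```text
clock: 20.43
tcp_pos: [0.491, 0.1848, 0.0702]
eef_rot: [[-0.988, -0.154, 0.001], [-0.154, 0.988, 0.0], [-0.001, -0.0, -1.0]]
contact_force: [-2.7, -1.1, -0.8]
grip_width: 0.198
finger_force: 45.0
```

Contact: the load has come off the wrist. I open, back straight up and verify.

Call:
send_rows --pt "0 0 0 0 0 0 -0.3" --pt "0 0 0 0 0 0 -0.1" --pt "0 0 0 0 0 0 0" --pt "0 0 0 0 0 0 0" --pt "0 0 0 0 0 0 0"

```text
clock: 20.85
tcp_pos: [0.491, 0.1848, 0.0698]
eef_rot: [[-0.988, -0.153, 0.001], [-0.153, 0.988, 0.0], [-0.001, -0.0, -1.0]]
contact_force: [-0.2, -0.8, -0.0]
grip_width: 0.496
finger_force: 0.0
```

Call:
send_rows --pt "0 0 -0.5 0 0 0 0" --pt "0 0 -1 0 0 0 0" --pt "0 0 -2 0 0 0 0" --pt "0 0 -3 0 0 0 0" --pt "0 0 -3 0 0 0 0" --pt "0 0 -3 0 0 0 0" --pt "0 0 -2 0 0 0 0" --pt "0 0 0 0 0 0 0"

```text
clock: 21.52
tcp_pos: [0.4923, 0.185, 0.2192]
eef_rot: [[-0.988, -0.154, 0.008], [-0.154, 0.988, 0.001], [-0.008, -0.0, -1.0]]
contact_force: [1.1, 0.9, 0.3]
grip_width: 0.503
finger_force: 0.0
```

Call:
send_rows --pt "3 0 0 0 0 0 0" --pt "3 0 0 0 0 0 0" --pt "3 0 0 0 0 0 0" --pt "3 0 0 0 0 0 0" --pt "0 0 0 0 0 0 0" --pt "0 0 0 0 0 0 0"

```text
clock: 22.02
tcp_pos: [0.3715, 0.1663, 0.2146]
eef_rot: [[-0.988, -0.154, 0.0], [-0.154, 0.988, 0.0], [-0.0, 0.0, -1.0]]
contact_force: [0.6, 0.3, -0.4]
grip_width: 0.502
finger_force: 0.0
```

Run:
```python
from m import *
t=img('top');s=monitor.sense();print(s['clock'],s['tcp_pos'],s['contact_force'])
k=big(mask(t,(22,120,90),(34,255,255),(255,150,365,270)));print('crate',rect(t,k,.108))
c=big(mask(t,(0,170,90),(6,255,255),(130,140,260,270)));L=rect(t,c,.078);print('lid',L)
h=L[4]-np.pi/2;print('tray centre',L[:2]-81*np.array([np.cos(h),np.sin(h)]))
c=big(mask(t,(100,90,30),(125,255,255),(238,240,262,262)));print('spool',rect(t,c,.052))
d=img('side');c=big(mask(d,(0,150,90),(6,255,255),(180,120,275,230)));print('side lid',cv2.boundingRect(c))
M=np.array([.5357,.1919]);ux=np.array([np.cos(.159),np.sin(.159)]);uy=np.array([-ux[1],ux[0]])
print([np.round(proj(d,np.append(M+ux*a+uy*b,.078))).tolist() for a in(.066,.096) for b in(-.06,.06)])
```

```text
22.0667 [0.37261133 0.16636355 0.2145833 ] [ 0.31341684 -0.23718371  0.61104492]
crate [ 534.752 -182.267  238.621  167.37     2.656]
lid [616.346 203.258 113.807  26.258   1.727]
tray centre [536.33217566 190.65689236]
spool [406.289   4.649  28.813  28.619   1.595]
side lid (237, 175, 15, 15)
[[246.0, 189.0], [230.0, 175.0], [253.0, 187.0], [237.0, 173.0]]
```

Tray centred on the mat within about 1.5 mm and upright; crate and spool unmoved.

```bash
python3 -c "
from h import *
print(close_job())"
```

```text
the job is handed in; nothing more can be done
None
```

I pressed the tray level, lifted it straight out by its handle and set it upright on the mat, about 1.5 mm off centre. The crate and spool measured where they started (I didn't re-measure the other bystanders), and I handed the job in at about 22 s.

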